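# Seat the slotted sanding drum in the bench sander's spindle taper

## Robot

A 6-joint arm with a two-finger parallel gripper is mounted at the origin on the work surface. World frame = base frame: x ahead of the robot, y to its left, z up, the work surface at z = 0. Lengths are in m, angles in rad, forces in N, time in s.
With the tool pointing down it reaches from about 0.25 to 0.8 m from the base axis. Payload 3.9 kg.
Tool frame: the origin (TCP) lies between the finger pads, 19 mm behind the fingertips; this is the grasp point; z points along the fingers, y is the line along which they close (so a half turn about z gives the same grasp; the last joint's range is limited). The gripper opens to 85 mm and grips with 20 to 120 N. Pads are 22 mm wide; open, the fingers measure 114 mm over their backs; the gripper's body (76 mm by 85 mm) begins 54 mm behind the grasp point. The pads swing forward as they close: fully open they stand 13 mm farther back than shut.
Start: joints at [1.138, 0.26, -0.138, 1.173, 0, 1.571], TCP at [0.22, 0.477, 0.25] pointing down, gripper open.
Joint ranges: [-2.78, 2.78], [-0.83, 1.72], [-1.28, 1.37], [-1.9, 2.12], [-1.57, 1.48], [-3.14, 3.14]. Speed limits (rad/s): [2.57, 2.57, 3.14, 3.14, 3.14, 3.14].

## Interface

Orientations are given as a 3x3 rotation matrix whose columns are the frame's x, y, z axes.
In Python, from station import * gives the robot as it stands. The module is installed in compiled form; this text tells all that it offers.
- The arm moves only by the shell command python3 -m jog 'ROWS' [FORCE]. ROWS is JSON, a list of rows, each an object of numbers: "rx", "ry", "rz": the turn, a rotation vector about the world's x, y, z in degrees; "dx", "dy", "dz": the shift along the world's x, y, z in cm; "jaw": the gripper's target within -1 to 1 (fully open at 1, half-way at 0, shut at -1). In form: [{"rx": .., "ry": .., "rz": .., "dx": .., "dy": .., "dz": .., "jaw": ..}, ...]. A call has 1 to 12 rows; each row is the pose to reach, as a shift and turn from the pose commanded when the call began; what a row does not reach only later rows make up. A row lasts 1/12 s, in which the tool goes at most 41.7 mm and 7.16 degrees, less where a joint would pass 70% of its speed; a pose out of reach is approached as far as the arm can. A call with a gripper value outside its range is refused whole. The fingers move at their own pace and stop on an object; FORCE is the grip in N (left out, the last holds). Time passes only in rows, so rows that repeat a pose let the fingers close. It gives the time, the measured TCP pose, the force, the opening and the grip force at its end, in the units of the state.
- read_state(): the state, without advancing time (a new reading comes with each control period).
- camera(name): name is "side" or "top" or "wrist"; returns a dict with "img" (420x560x3 uint8, blue, green, red), "intrinsics" (3x3 intrinsics, pixels), "D" ([k1, k2, p1, p2, k3] as OpenCV has them; the pictures are not rectified), "rvec" (rotation vector, rad) and "tvec" (3), from world to camera coordinates, as OpenCV has them; the wrist camera has in their place "tool_from_camera" (4x4, takes a point from camera to tool coordinates, whose origin is the TCP and whose axes are the flange's). Camera axes: x right, y down, z forward; pixel columns grow to the right and rows downward; lengths in m; the calibration is good to about 2 mm. A picture is of the moment at which its call begins: read the wrist's pose just before it. There is no depth.
- hand_in(): hands the job in; it is judged then, once.
The state is a dict: "clock": time; "q": joint angles; "joint_vel": joint speeds; "tau": joint torques, N m; "position": TCP position; "ee_rot": TCP orientation; "wrist_force": force on the tool from outside, world axes, zero at the start; "moment": the same for the moment, N m; "gripper_width": finger opening in m; "gripper_force": force on a finger pad.
Only numpy, scipy, OpenCV 4.12 (cv2) and the standard library are available. Lean on these libraries where they do the work, as an engineer would, in place of code of your own. Each camera call takes 0.05 s, during which the arm holds its last target. There are 200 camera calls.

## Task

Take the fat sanding drum with the slotted flange out of the wooden rack and fit it in the sander: tapered shank down into the spindle, the two slots in its flange over the two drive dogs, then push it down until it clicks fully home. Do not force it while the flange is riding on top of the dogs; feel for the slots instead. Let go of it and leave the other mandrel, the tub, the wood block and the tin where they are.

Things in the scene. Friction and masses are not known exactly. Their poses are not given: they have to be found in the camera images.
- drum: The slotted sanding drum, about 0.4 kg. Origin: centre of its flange's underside; z up its axis. Steel flange 60 mm across, 0 to 14 mm high, cut through by two slots 13.5 mm wide, from 17 mm radius to the rim, at its +x and -x (a half turn fits as well). Brown drum, 48 mm across, 14 to 48 mm high. Starts upright in a rack hole, flange on the rack's top, its x within 0.4 rad of the rack's x.
- grip (a point): Point on the drum's axis 69 mm above its origin, in the aluminium grip block on top: 36 mm along the drum's x, 24 mm along y, 50 to 80 mm above the flange's underside. Take it from above by the two faces across y, TCP at this point.
- shank_end (a point): Lower end of the drum's steel shank, 56 mm below its origin. The shank tapers from 35 mm across at the flange to 23 mm 40 mm lower; then a 12 mm neck and a round knob 18 mm across, 51 to 56 mm below the origin.
- machine: Small grey bench sander, fixed: case 240 mm along x, 200 mm along y, 90 mm high; the vertical spindle stands out of the middle of its top. Origin: centre of its underside on the bench. A stiff brake holds the spindle (it slips only above about 0.9 N m).
- nose (a point): Centre of the flat top of the steel spindle nose (68 mm across), 105 mm over the bench; axes as the sander's, z up. Here opens the tapered socket: 36 mm across at the mouth, 24 mm at 40 mm depth. Drum fully home: flange underside 1 to 2 mm above this point (under 4 mm counts). Until it is home, more than 45 N between drum and sander is too much.
- dog_top (a point): Point on the spindle axis level with the tops of the two steel drive dogs, 12.5 mm over the nose; axes as the sander's, not the dogs'. Dogs: 19.5 to 27 mm from the axis, one each side, 10 mm wide. Their line is turned up to 0.6 rad either way from the sander's x, unmeasured: feel or look for it. Slots off the dogs: the flange rides on them here. It drops in within about 0.06 rad.
- catches (a point): Point on the spindle axis, 46 mm below the nose, between two sprung catches inside the spindle. With the slots over the dogs the drum sinks only about 1 mm by its weight before its knob meets the catches; a push of about 8 to 16 N passes them within the next 3 mm, and it clicks down the last 8 mm on to the taper and is held there.
- rack: Fixed wooden rack block, 100 mm along x, 220 mm along y, 75 mm high, two holes 40 mm across at y = +55 and -55 mm. Origin: centre of its underside. One hole holds the slotted drum, the other the slim mandrel; which is where varies.
- mandrel: Bystander: slim mandrel, 0.25 kg, plain round flange 52 mm across without slots, cardboard-brown sleeve 24 mm across, top 64 mm above the flange's underside (its origin). Stands in the other hole of the rack.
- tub: Bystander: open white plastic tub of wooden strips, 110 x 130 mm, 75 mm high. Origin: centre of its underside.
- woodblock: Bystander: wooden peg block, 100 x 26 mm, 26 mm high, lying on the bench. Origin: centre of its underside.
- tin: Bystander: round steel tin, 66 mm across, 34 mm high. Origin: centre of its underside.

How it is judged:
By the outcome, as a careful person would: the job done as asked, in the order asked, and still so for the second after the job is handed in, with the robot touching nothing.
It also fails if it takes over 58 s, if anything falls off the work surface, if the arm or the gripper's body presses on something with over 40 N, if the wrist force passes 120 N, or if a joint passes its speed limit or range.

## Working session

There is one attempt and no reset: what is moved stays moved. The work goes in short steps, Python scripts to look and compute and a shell command to move; the robot and the scene stay as the last step left them, time stands still between calls to the robot, and variables do not carry over. Pictures are saved under pics/ and viewed, at most 11 in all, crops included, and the job is handed in when it is done.

```bash
mkdir -p pics
cat > h.py <<'E'
from station import *
import numpy as np, cv2
def cam(n):
    s=read_state(); c=camera(n)
    K=np.array(c["intrinsics"],float);D=np.array(c["D"],float)
    if n=="wrist":
        T=np.array(c["tool_from_camera"]);R=np.array(s["ee_rot"]);p=np.array(s["position"])
        Rc=R@T[:3,:3];o=R@T[:3,3]+p
    else:
        Rc=cv2.Rodrigues(np.array(c["rvec"],float))[0].T;o=-Rc@np.array(c["tvec"],float).ravel()
    return c["img"],K,D,Rc,o
def ray(px,z,K,D,Rc,o):
    u=cv2.undistortPoints(np.array(px,float).reshape(-1,1,2),K,D).reshape(-1,2)
    d=np.c_[u,np.ones(len(u))]@Rc.T
    return o+d*((z-o[2])/d[:,2])[:,None]
def proj(P,K,D,Rc,o):
    rv=cv2.Rodrigues(Rc.T)[0]; return cv2.projectPoints(np.array(P,float).reshape(-1,1,3),rv,-Rc.T@o,K,D)[0].reshape(-1,2)
E
python3 - <<'E'
from h import *
s=read_state();print({k:np.round(v,3).tolist() for k,v in s.items()})
a=cam("top");b=cam("side")
print(a[4],b[4])
cv2.imwrite("pics/top.png",a[0]);cv2.imwrite("pics/side.png",b[0])
E
```

```text
{'clock': 0.0, 'q': [1.138, 0.261, -0.139, 1.173, 0.0, 1.571], 'joint_vel': [0.001, 0.002, 0.0, -0.002, 0.0, 0.001], 'tau': [-0.003, -40.568, 25.392, 0.019, -0.0, 0.0], 'position': [0.22, 0.476, 0.249], 'ee_rot': [[-0.908, 0.419, -0.001], [0.419, 0.908, -0.002], [0.0, -0.002, -1.0]], 'wrist_force': [-0.32, 0.334, 0.028], 'moment': [-0.038, 0.024, 0.031], 'gripper_force': 0.0, 'gripper_width': 0.085}
[0.47064942 0.04709391 0.85760898] [0.31860498 0.52755234 0.66369859]
```

View pics/top.png

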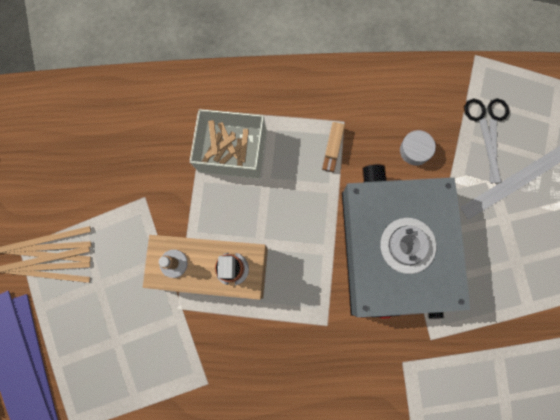

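View pics/side.png

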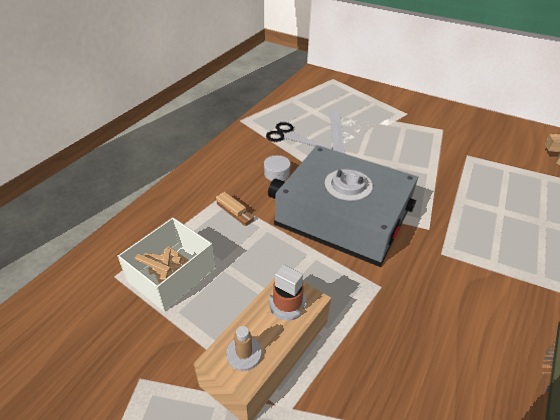

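The top view shows the rack at lower left. The drum's grip block is at about (227,266), the slim mandrel at (172,263), and the spindle nose at (408,245) on the grey case. Next I'll cast rays and enlarge both.

Run:
```python
from h import *
img,*c=cam("top")
for n,px,z in [("block",(227,266),.155),("nose",(408,245),.105),("mandrel",(172,263),.12)]: print(n,ray([px],z,*c).round(3))
print("case",ray([(345,184),(456,180),(466,313),(353,316)],.09,*c).round(3).tolist())
print("rack",ray([(148,236),(267,242),(264,298),(144,291)],.075,*c).round(3).tolist())
# light blobs for block top
g=cv2.cvtColor(img,cv2.COLOR_BGR2HSV)
m=((g[...,1]<40)&(g[...,2]>150)).astype(np.uint8); m[:240]=0;m[290:]=0;m[:,:205]=0;m[:,250:]=0
n,l,st,ce=cv2.connectedComponentsWithStats(m)
for i in range(1,n):
  if st[i,4]>30: 
    r=cv2.minAreaRect(np.argwhere(l==i)[:,::-1].astype(np.float32)); b=ray(cv2.boxPoints(r),.155,*c); print(st[i],r,ray([r[0]],.155,*c).round(4),b.round(3).tolist())
A=cv2.resize(img[235:300,190:270],None,fx=5,fy=5,interpolation=cv2.INTER_CUBIC)
B=cv2.resize(img[205:285,370:450],None,fx=5,fy=5,interpolation=cv2.INTER_CUBIC)
A=cv2.copyMakeBorder(A,0,75,0,0,0)
cv2.imwrite("pics/c1.png",np.hstack([A,B]))
```

```text
block [[0.506 0.165 0.155]]
nose [[ 0.538 -0.145  0.105]]
mandrel [[0.514 0.268 0.12 ]]
case [[0.654, -0.04, 0.09], [0.657, -0.246, 0.09], [0.417, -0.245, 0.09], [0.418, -0.045, 0.09]]
rack [[0.568, 0.33, 0.075], [0.552, 0.105, 0.075], [0.451, 0.111, 0.075], [0.465, 0.334, 0.075]]
[224 240  26   3  42] ((236.5, 241.0), (2.0, 25.0), 90.0) [[0.5466 0.1496 0.155 ]] [[0.549, 0.17, 0.155], [0.548, 0.129, 0.155], [0.545, 0.129, 0.155], [0.545, 0.17, 0.155]]
[218 256  14  28 312] ((224.5, 269.5), (27.0, 13.0), 90.0) [[0.4999 0.1695 0.155 ]] [[0.522, 0.18, 0.155], [0.522, 0.159, 0.155], [0.478, 0.159, 0.155], [0.478, 0.18, 0.155]]
```

View pics/c1.png

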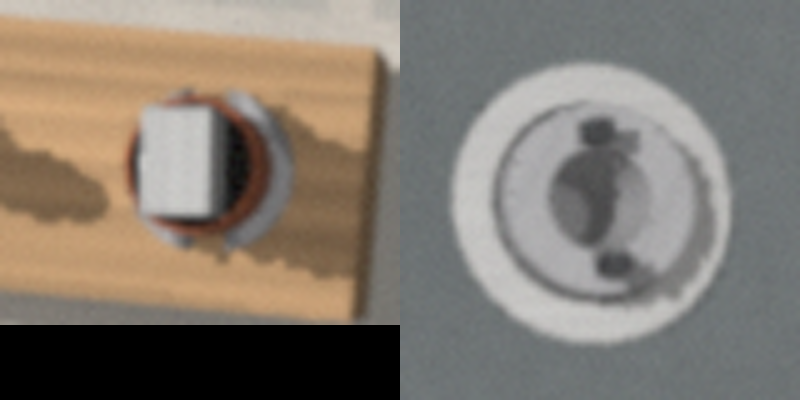

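Run:
```python
from h import *
img,*c=cam("top")
print("block",ray([(225.2,267)],.155,*c).round(4))
d=ray([(409.4,231.2),(412.8,257.8)],.1175,*c);print("dogs",d.round(4),d.mean(0),np.degrees(np.arctan2(*(d[0]-d[1])[[1,0]])),np.linalg.norm(d[0]-d[1]))
print("nose",ray([(409.5,245)],.105,*c).round(4))
s=read_state();print(s["position"],np.degrees(np.arctan2(s["ee_rot"][1][0],s["ee_rot"][0][0])))
im,K,D,R,o=cam("wrist");print(o-np.array(s["position"]),R.round(2),K)
```

```text
block [[0.504  0.1683 0.155 ]]
dogs [[ 0.5611 -0.1454  0.1175]
 [ 0.515  -0.1484  0.1175]] [ 0.53805725 -0.1469229   0.1175    ] 3.7342754537703478 0.046185024825848166
nose [[ 0.5383 -0.1473  0.105 ]]
[0.22002214 0.47622049 0.24946756] 155.2020425887215
[-0.06963576  0.0339571   0.12312246] [[ 0.42  0.87  0.27]
 [ 0.91 -0.4  -0.13]
 [-0.    0.3  -0.95]] [[347.12818703   0.         278.9204736 ]
 [  0.         347.12818703 211.40995134]
 [  0.           0.           1.        ]]
```

```bash
python3 -m jog '[{"dx":3,"dy":-3,"rz":6},{"dx":6,"dy":-6,"rz":12},{"dx":9,"dy":-9,"rz":18},{"dx":12,"dy":-12,"rz":24.8},{"dx":15,"dy":-15,"rz":24.8},{"dx":18,"dy":-18.5,"rz":24.8},{"dx":21,"dy":-22,"rz":24.8},{"dx":24,"dy":-25.5,"rz":24.8},{"dx":26.5,"dy":-28.5,"rz":24.8},{"dx":28.4,"dy":-30.8,"rz":24.8},{"dx":28.4,"dy":-30.8,"rz":24.8},{"dx":28.4,"dy":-30.8,"rz":24.8}]'
python3 - <<'E'
from h import *
img,*c=cam("wrist");s=read_state();print(s["position"],np.degrees(np.arctan2(s["ee_rot"][1][0],s["ee_rot"][0][0])))
print(proj([[.504,.1683,.155]],*c))
cv2.imwrite("pics/w1.png",img)
E
```

```text
[0.22012768 0.47642347 0.24973419] 155.20130427351128
[[113.13879198 598.03417068]]invalid input
```

View pics/w1.png

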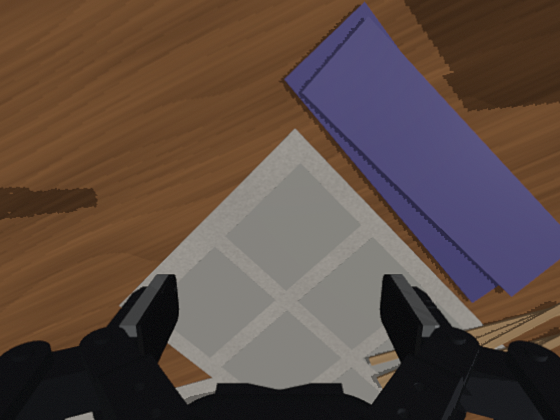

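The arm did not move because the rows were rejected. The picture shows only the bench, with the fingertips near (155,290) and (405,290). I'll retry with every key in each row.

```bash
python3 -m jog '[{"rx":0,"ry":0,"rz":6,"dx":3,"dy":-3,"dz":0,"jaw":1},{"rx":0,"ry":0,"rz":12,"dx":6,"dy":-6,"dz":0,"jaw":1},{"rx":0,"ry":0,"rz":18,"dx":9,"dy":-9,"dz":0,"jaw":1},{"rx":0,"ry":0,"rz":24.8,"dx":12,"dy":-12,"dz":0,"jaw":1},{"rx":0,"ry":0,"rz":24.8,"dx":15,"dy":-15,"dz":0,"jaw":1},{"rx":0,"ry":0,"rz":24.8,"dx":18,"dy":-18,"dz":0,"jaw":1},{"rx":0,"ry":0,"rz":24.8,"dx":20.5,"dy":-21,"dz":0,"jaw":1},{"rx":0,"ry":0,"rz":24.8,"dx":23,"dy":-24,"dz":0,"jaw":1},{"rx":0,"ry":0,"rz":24.8,"dx":26,"dy":-27.5,"dz":0,"jaw":1},{"rx":0,"ry":0,"rz":24.8,"dx":28.4,"dy":-30.8,"dz":0,"jaw":1},{"rx":0,"ry":0,"rz":24.8,"dx":28.4,"dy":-30.8,"dz":0,"jaw":1},{"rx":0,"ry":0,"rz":24.8,"dx":28.4,"dy":-30.8,"dz":0,"jaw":1}]'
python3 - <<'E'
from h import *
img,*c=cam("wrist");s=read_state();print(s["position"],np.degrees(np.arctan2(s["ee_rot"][1][0],s["ee_rot"][0][0])))
print(proj([[.504,.1683,.155]],*c))
cv2.imwrite("pics/w2.png",img)
E
```

```text
clock: 1.3
position: [0.5058, 0.1663, 0.2497]
ee_rot: [[-1.0, 0.005, 0.0], [0.005, 1.0, -0.0], [-0.0, -0.0, -1.0]]
wrist_force: [0.1, 0.7, -0.1]
gripper_width: 0.0853
gripper_force: 0.0
[0.50451349 0.16774249 0.24973586] 179.84344779730503
[[279.59074157 221.06947171]]
```

View pics/w2.png

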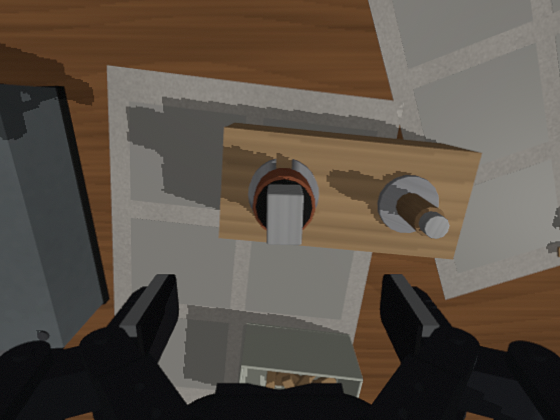

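The wrist view shows the drum's grip block at about (285,214) on the rack and the mandrel at (410,205). I'll compare it with the projected corners.

Run:
```python
from h import *
img,*c=cam("wrist")
x,y=.504,.1683
P=[[x+a*.018,y+b*.012,z] for z in(.155,.125) for a,b in((-1,-1),(-1,1),(1,1),(1,-1))]
p=proj(P,*c);print(p.round(0).tolist())
o=cv2.resize(img[140:270,210:360],None,fx=5,fy=5,interpolation=cv2.INTER_CUBIC)
for i,q in enumerate(p): cv2.circle(o,tuple(int(v) for v in (q-[210,140])*5+2),4,(0,0,255) if i<4 else (0,255,0),-1)
cv2.imwrite("pics/w3.png",o[:600])
```

```text
[[259.0, 197.0], [296.0, 197.0], [295.0, 248.0], [260.0, 248.0], [261.0, 186.0], [294.0, 186.0], [293.0, 232.0], [262.0, 232.0]]
```

View pics/w3.png

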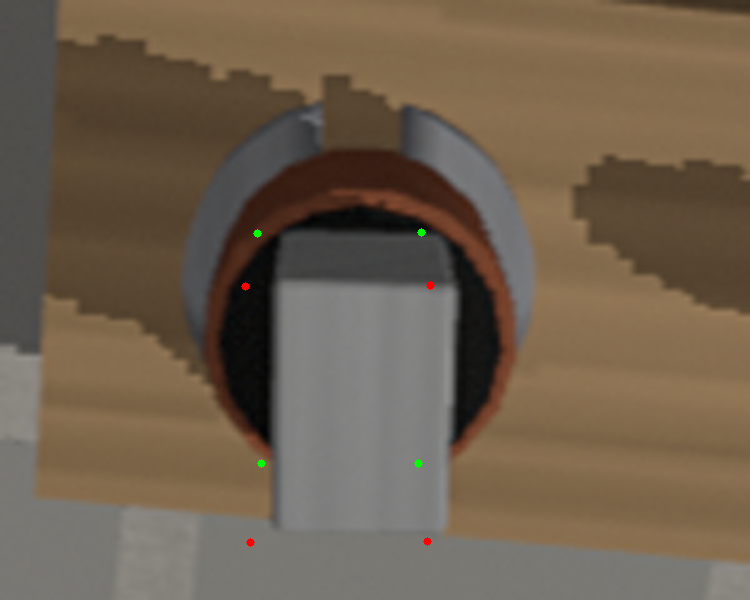

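The block is aligned with the tool and offset by about +3 mm in y and -1 mm in x. I'll descend and grip.

```bash
python3 -m jog '[{"rx":0,"ry":0,"rz":0,"dx":-0.1,"dy":0.3,"dz":-3,"jaw":1},{"rx":0,"ry":0,"rz":0,"dx":-0.1,"dy":0.3,"dz":-6,"jaw":1},{"rx":0,"ry":0,"rz":0,"dx":-0.1,"dy":0.3,"dz":-8.5,"jaw":1},{"rx":0,"ry":0,"rz":0,"dx":-0.1,"dy":0.3,"dz":-10,"jaw":1},{"rx":0,"ry":0,"rz":0,"dx":-0.1,"dy":0.3,"dz":-10.5,"jaw":1},{"rx":0,"ry":0,"rz":0,"dx":-0.1,"dy":0.3,"dz":-10.5,"jaw":0},{"rx":0,"ry":0,"rz":0,"dx":-0.1,"dy":0.3,"dz":-10.5,"jaw":-1},{"rx":0,"ry":0,"rz":0,"dx":-0.1,"dy":0.3,"dz":-10.5,"jaw":-1},{"rx":0,"ry":0,"rz":0,"dx":-0.1,"dy":0.3,"dz":-10.5,"jaw":-1},{"rx":0,"ry":0,"rz":0,"dx":-0.1,"dy":0.3,"dz":-10.5,"jaw":-1},{"rx":0,"ry":0,"rz":0,"dx":-0.1,"dy":0.3,"dz":-10.5,"jaw":-1},{"rx":0,"ry":0,"rz":0,"dx":-0.1,"dy":0.3,"dz":-10.5,"jaw":-1}]' 80
```

```text
clock: 2.4
position: [0.504, 0.1714, 0.1462]
ee_rot: [[-1.0, 0.0, 0.002], [0.0, 1.0, 0.0], [-0.002, 0.0, -1.0]]
wrist_force: [0.2, -2.3, 7.2]
gripper_width: 0.0229
gripper_force: 79.4
```

```bash
python3 -m jog '[{"rx":0,"ry":0,"rz":0,"dx":0,"dy":0,"dz":1,"jaw":-1},{"rx":0,"ry":0,"rz":0,"dx":0,"dy":0,"dz":3,"jaw":-1},{"rx":0,"ry":0,"rz":0,"dx":0,"dy":0,"dz":5.5,"jaw":-1},{"rx":0,"ry":0,"rz":0,"dx":0,"dy":0,"dz":8.5,"jaw":-1},{"rx":0,"ry":0,"rz":0,"dx":0,"dy":0,"dz":11,"jaw":-1},{"rx":0,"ry":0,"rz":0,"dx":0,"dy":0,"dz":13,"jaw":-1},{"rx":0,"ry":0,"rz":0,"dx":0,"dy":0,"dz":13,"jaw":-1},{"rx":0,"ry":0,"rz":0,"dx":0,"dy":0,"dz":13,"jaw":-1}]'
python3 - <<'E'
from h import *
img,*c=cam("side");s=read_state();p=s["position"];print(p,s["wrist_force"])
q=proj([p],*c)[0];print(q)
x,y=int(q[0]),int(q[1]);x0,y0=max(0,min(x-90,380)),max(0,min(y-60,270))
a=cv2.resize(img[y0:y0+150,x0:x0+180],(540,450),interpolation=cv2.INTER_CUBIC)
img,*c=cam("wrist");b=img[180:330,200:360]
cv2.imwrite("pics/l1.png",np.hstack([a,cv2.resize(b,(260,244)) if 0 else cv2.copyMakeBorder(cv2.resize(b,(256,240)),0,210,0,0,0)]))
E
```

```text
clock: 3.07
position: [0.5035, 0.1718, 0.2753]
ee_rot: [[-1.0, 0.0, 0.001], [0.0, 1.0, 0.001], [-0.001, 0.001, -1.0]]
wrist_force: [0.1, -0.7, -5.3]
gripper_width: 0.023
gripper_force: 79.0
[0.50257352 0.17145132 0.27389817] [ 0.32258337 -0.12116052 -5.58080685]
[291.27206084 218.45756559]
```

View pics/l1.png

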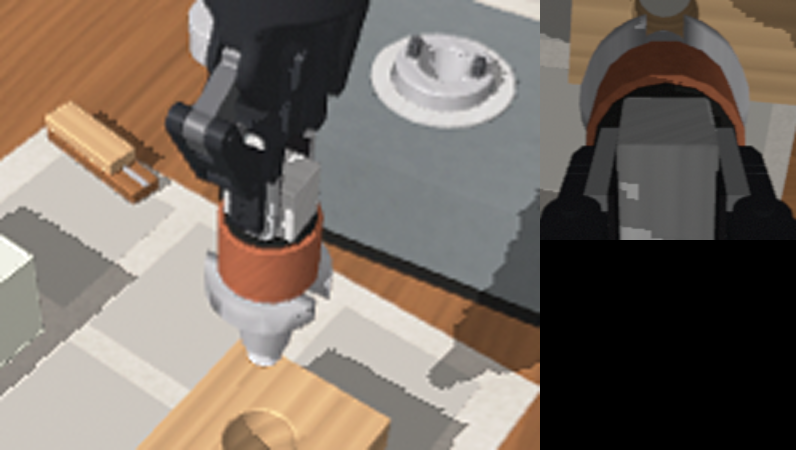

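The drum is held upright with the slots along x. I'll go beside the spindle so the wrist camera sees the nose.

```bash
python3 -m jog '[{"rx":0,"ry":0,"rz":0,"dx":1,"dy":-2,"dz":0,"jaw":-1},{"rx":0,"ry":0,"rz":0,"dx":2.5,"dy":-5.5,"dz":0,"jaw":-1},{"rx":0,"ry":0,"rz":0,"dx":4,"dy":-9,"dz":0,"jaw":-1},{"rx":0,"ry":0,"rz":0,"dx":5.5,"dy":-12.5,"dz":0,"jaw":-1},{"rx":0,"ry":0,"rz":0,"dx":7,"dy":-16,"dz":0,"jaw":-1},{"rx":0,"ry":0,"rz":0,"dx":8,"dy":-19.5,"dz":0,"jaw":-1},{"rx":0,"ry":0,"rz":0,"dx":9,"dy":-23,"dz":0,"jaw":-1},{"rx":0,"ry":0,"rz":0,"dx":10,"dy":-26.5,"dz":0,"jaw":-1},{"rx":0,"ry":0,"rz":0,"dx":11,"dy":-30,"dz":0,"jaw":-1},{"rx":0,"ry":0,"rz":0,"dx":11.2,"dy":-31.9,"dz":0,"jaw":-1},{"rx":0,"ry":0,"rz":0,"dx":11.2,"dy":-31.9,"dz":0,"jaw":-1},{"rx":0,"ry":0,"rz":0,"dx":11.2,"dy":-31.9,"dz":0,"jaw":-1}]'
python3 - <<'E'
from h import *
img,*c=cam("wrist");s=read_state();print(s["position"])
print(proj([[.5383,-.147,.105],[.5611,-.1454,.1175],[.515,-.1484,.1175]],*c).round(1).tolist())
np.savez("v.npz",K=c[0],D=c[1],R=c[2],o=c[3])
cv2.imwrite("pics/n1.png",cv2.resize(img[0:300,80:480],(800,600),interpolation=cv2.INTER_CUBIC))
E
```

```text
clock: 4.17
position: [0.614, -0.1484, 0.272]
ee_rot: [[-1.0, 0.002, -0.005], [0.002, 1.0, 0.002], [0.005, 0.002, -1.0]]
wrist_force: [-1.3, 1.3, -4.5]
gripper_width: 0.0227
gripper_force: 79.4
[ 0.6140137  -0.1472823   0.27257486]
[[278.1, 105.0], [280.2, 135.4], [276.1, 72.1]]
```

View pics/n1.png

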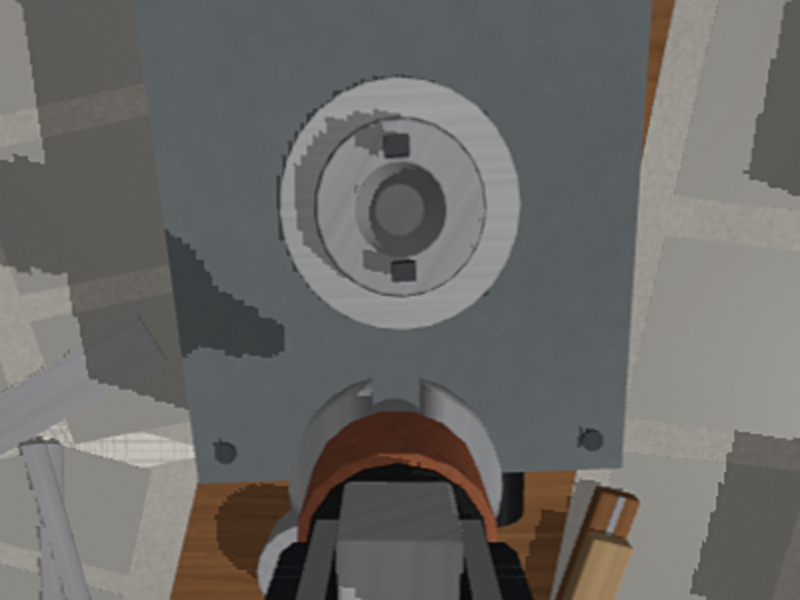

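Run:
```python
from h import *
v=np.load("v.npz");c=[v[k] for k in "KDRo"]
n=ray([(280.2,103.5)],.105,*c);d=ray([(278.5,71.5),(281.5,135)],.1175,*c)
print(n.round(4),d.round(4),d.mean(0).round(4),np.degrees(np.arctan2(*(d[1]-d[0])[[1,0]])),np.linalg.norm(d[1]-d[0]))
b=ray([(80+372/2,190),(80+420/2,190)],.2725-.0712+.014,*c);print("slot",b.round(4))
s=read_state();print(s["position"],s["ee_rot"])
```

```text
[[ 0.5372 -0.1453  0.105 ]] [[ 0.5146 -0.1466  0.1175]
 [ 0.5608 -0.1444  0.1175]] [ 0.5377 -0.1455  0.1175] 2.782691158109135 0.04623445855316898
slot [[ 0.5814 -0.1535  0.2153]
 [ 0.5814 -0.1407  0.2153]]
[ 0.6140137  -0.1472823   0.27257486] [[-9.99989844e-01  8.94247512e-04 -4.41732665e-03]
 [ 8.85782768e-04  9.99997769e-01  1.91784425e-03]
 [ 4.41903182e-03  1.91391198e-03 -9.99988404e-01]]
```

```bash
python3 -m jog '[{"rx":0,"ry":0,"rz":3,"dx":-2.5,"dy":0.1,"dz":0,"jaw":-1},{"rx":0,"ry":0,"rz":3,"dx":-5.5,"dy":0.2,"dz":0,"jaw":-1},{"rx":0,"ry":0,"rz":3,"dx":-7.65,"dy":0.2,"dz":0,"jaw":-1},{"rx":0,"ry":0,"rz":3,"dx":-7.65,"dy":0.2,"dz":0,"jaw":-1},{"rx":0,"ry":0,"rz":3,"dx":-7.65,"dy":0.2,"dz":0,"jaw":-1},{"rx":0,"ry":0,"rz":3,"dx":-7.65,"dy":0.2,"dz":-1.5,"jaw":-1},{"rx":0,"ry":0,"rz":3,"dx":-7.65,"dy":0.2,"dz":-3,"jaw":-1},{"rx":0,"ry":0,"rz":3,"dx":-7.65,"dy":0.2,"dz":-4,"jaw":-1},{"rx":0,"ry":0,"rz":3,"dx":-7.65,"dy":0.2,"dz":-4,"jaw":-1},{"rx":0,"ry":0,"rz":3,"dx":-7.65,"dy":0.2,"dz":-4,"jaw":-1}]'
python3 - <<'E'
from h import *
for i in range(2):
  s=read_state();print(np.round(s["position"],4),np.round(s["wrist_force"],1),np.round(s["moment"],2),np.degrees(np.arctan2(s["ee_rot"][1][1],s["ee_rot"][0][1]))-90)
  img,*c=cam("side")
q=proj([[.5375,-.1455,.13]],*c)[0];x,y=q.astype(int)
cv2.imwrite("pics/s2.png",cv2.resize(img[y-75:y+75,x-100:x+100],(800,600),interpolation=cv2.INTER_CUBIC))
E
```

```text
clock: 5.05
position: [0.5386, -0.1448, 0.2342]
ee_rot: [[-0.999, -0.053, -0.002], [-0.053, 0.999, 0.001], [0.002, 0.001, -1.0]]
wrist_force: [-0.0, 0.1, -3.7]
gripper_width: 0.0226
gripper_force: 78.9
[ 0.5386 -0.1448  0.2342] [-0.   0.1 -3.7] [0.03 0.   0.01] 3.056947968156422
[ 0.5392 -0.1451  0.2351] [ 0.7  0.8 -3.8] [-0.08  0.02  0.  ] 3.0448544021351154
```

View pics/s2.png

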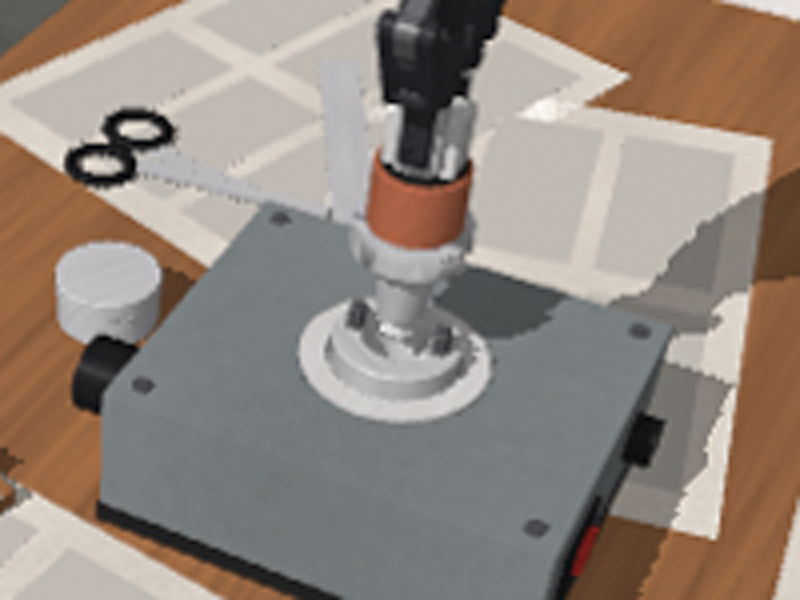

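The shank tip hangs at the socket mouth, between the dogs. I'll lower it gently and watch the force.

```bash
python3 -m jog '[{"rx":0,"ry":0,"rz":0,"dx":-0.1,"dy":0,"dz":-0.6,"jaw":-1},{"rx":0,"ry":0,"rz":0,"dx":-0.1,"dy":0,"dz":-1.2,"jaw":-1},{"rx":0,"ry":0,"rz":0,"dx":-0.1,"dy":0,"dz":-1.8,"jaw":-1},{"rx":0,"ry":0,"rz":0,"dx":-0.1,"dy":0,"dz":-2.4,"jaw":-1},{"rx":0,"ry":0,"rz":0,"dx":-0.1,"dy":0,"dz":-2.9,"jaw":-1},{"rx":0,"ry":0,"rz":0,"dx":-0.1,"dy":0,"dz":-3.3,"jaw":-1},{"rx":0,"ry":0,"rz":0,"dx":-0.1,"dy":0,"dz":-3.6,"jaw":-1},{"rx":0,"ry":0,"rz":0,"dx":-0.1,"dy":0,"dz":-3.9,"jaw":-1},{"rx":0,"ry":0,"rz":0,"dx":-0.1,"dy":0,"dz":-3.9,"jaw":-1},{"rx":0,"ry":0,"rz":0,"dx":-0.1,"dy":0,"dz":-3.9,"jaw":-1}]'
```

```text
clock: 5.98
position: [0.5376, -0.1454, 0.1959]
ee_rot: [[-0.999, -0.052, -0.0], [-0.052, 0.999, 0.0], [0.0, 0.0, -1.0]]
wrist_force: [0.2, 0.6, -4.2]
gripper_width: 0.0226
gripper_force: 79.2
```

```bash
python3 -m jog '[{"rx":0,"ry":0,"rz":0,"dx":0,"dy":0,"dz":-0.2,"jaw":-1},{"rx":0,"ry":0,"rz":0,"dx":0,"dy":0,"dz":-0.4,"jaw":-1},{"rx":0,"ry":0,"rz":0,"dx":0,"dy":0,"dz":-0.5,"jaw":-1},{"rx":0,"ry":0,"rz":0,"dx":0,"dy":0,"dz":-0.6,"jaw":-1},{"rx":0,"ry":0,"rz":0,"dx":0,"dy":0,"dz":-0.7,"jaw":-1},{"rx":0,"ry":0,"rz":0,"dx":0,"dy":0,"dz":-0.7,"jaw":-1}]'; python3 -m jog '[{"rx":0,"ry":0,"rz":0,"dx":0,"dy":0,"dz":-0.1,"jaw":-1},{"rx":0,"ry":0,"rz":0,"dx":0,"dy":0,"dz":-0.1,"jaw":-1},{"rx":0,"ry":0,"rz":0,"dx":0,"dy":0,"dz":-0.1,"jaw":-1}]'
```

```text
clock: 6.48
position: [0.5375, -0.1454, 0.1888]
ee_rot: [[-0.999, -0.052, -0.0], [-0.052, 0.999, 0.0], [0.0, 0.0, -1.0]]
wrist_force: [-0.2, 0.1, -3.3]
gripper_width: 0.0232
gripper_force: 79.2
clock: 6.73
position: [0.5377, -0.1454, 0.188]
ee_rot: [[-0.999, -0.052, -0.0], [-0.052, 0.999, 0.0], [0.0, 0.0, -1.0]]
wrist_force: [0.2, -0.1, -4.0]
gripper_width: 0.0229
gripper_force: 79.2
```

```bash
for i in 1 2 3; do python3 -m jog '[{"rx":0,"ry":0,"rz":0,"dx":0,"dy":0,"dz":-0.05,"jaw":-1},{"rx":0,"ry":0,"rz":0,"dx":0,"dy":0,"dz":-0.1,"jaw":-1},{"rx":0,"ry":0,"rz":0,"dx":0,"dy":0,"dz":-0.1,"jaw":-1}]'|egrep 'pos|wrist|clock'; done
```

```text
clock: 6.98
position: [0.5377, -0.1455, 0.187]
wrist_force: [0.7, 0.0, -4.2]
clock: 7.23
position: [0.5379, -0.1457, 0.1861]
wrist_force: [0.1, -0.9, -3.5]
clock: 7.48
position: [0.538, -0.1457, 0.1853]
wrist_force: [-0.5, -2.1, -1.2]
```

```bash
cat > st.py <<'E'
from h import *
s=read_state();print(np.round(s["position"],4),"F",np.round(s["wrist_force"],1),"M",np.round(s["moment"],2),"yaw",round(np.degrees(np.arctan2(s["ee_rot"][1][1],s["ee_rot"][0][1]))-90,2))
E
python3 st.py
python3 -m jog '[{"rx":0,"ry":0,"rz":0,"dx":0,"dy":0,"dz":-0.05,"jaw":-1},{"rx":0,"ry":0,"rz":0,"dx":0,"dy":0,"dz":-0.05,"jaw":-1},{"rx":0,"ry":0,"rz":0,"dx":0,"dy":0,"dz":-0.05,"jaw":-1}]' >/dev/null; python3 st.py
for i in 1 2 3; do python3 -m jog '[{"rx":0,"ry":0,"rz":1,"dx":0,"dy":0,"dz":0,"jaw":-1},{"rx":0,"ry":0,"rz":2,"dx":0,"dy":0,"dz":0,"jaw":-1},{"rx":0,"ry":0,"rz":2,"dx":0,"dy":0,"dz":0,"jaw":-1}]' >/dev/null; python3 st.py; done
```

```text
[ 0.538  -0.1457  0.1853] F [-0.5 -2.1 -1.2] M [-0.49  0.02  0.01] yaw 2.99
[ 0.538  -0.1456  0.1847] F [ 1.5 -1.2 -1.6] M [-0.52 -0.14 -0.01] yaw 3.0
[ 0.5379 -0.1455  0.1846] F [ 0.6 -1.6 -2.1] M [-0.61 -0.16  0.02] yaw 5.06
[ 0.5379 -0.1459  0.1848] F [-0.4 -2.8 -1.3] M [-0.83 -0.15 -0.08] yaw 7.04
[ 0.5378 -0.1463  0.1847] F [ 0.3 -5.  -0.3] M [-1.26 -0.09 -0.49] yaw 8.99
```

A stop in twist at about 9 degrees shows the slots are over the dogs. I'll turn back, ease in -y, and check that the side load goes.

```bash
python3 -m jog '[{"rx":0,"ry":0,"rz":-2,"dx":0,"dy":0,"dz":0,"jaw":-1},{"rx":0,"ry":0,"rz":-4,"dx":0,"dy":-0.05,"dz":0,"jaw":-1},{"rx":0,"ry":0,"rz":-6,"dx":0,"dy":-0.1,"dz":0,"jaw":-1},{"rx":0,"ry":0,"rz":-6,"dx":0,"dy":-0.1,"dz":0,"jaw":-1},{"rx":0,"ry":0,"rz":-6,"dx":0,"dy":-0.1,"dz":0,"jaw":-1}]' >/dev/null; python3 st.py
for i in 1 2 3; do python3 -m jog '[{"rx":0,"ry":0,"rz":-1,"dx":0,"dy":0,"dz":0,"jaw":-1},{"rx":0,"ry":0,"rz":-2,"dx":0,"dy":0,"dz":0,"jaw":-1},{"rx":0,"ry":0,"rz":-2,"dx":0,"dy":0,"dz":0,"jaw":-1}]' >/dev/null; python3 st.py; done
```

```text
[ 0.5376 -0.1458  0.1844] F [ 0.4 -1.8 -0.9] M [-0.33 -0.14 -0.01] yaw 3.1
[ 0.5376 -0.146   0.1844] F [ 0.6 -0.4 -0.5] M [-0.05 -0.11  0.07] yaw 0.99
[ 0.5378 -0.1465  0.1844] F [ 0.6 -1.1 -2.6] M [-0.28 -0.26  0.29] yaw -1.02
[ 0.5378 -0.1465  0.1844] F [ 0.6 -3.  -2.4] M [-0.34 -0.36  0.82] yaw -2.99
```

Twist stops are at about 1° and 7°, so I'll centre on 3.7° and then push down in small steps.

```bash
python3 -m jog '[{"rx":0,"ry":0,"rz":2.5,"dx":0,"dy":-0.05,"dz":0,"jaw":-1},{"rx":0,"ry":0,"rz":5,"dx":0,"dy":-0.05,"dz":0,"jaw":-1},{"rx":0,"ry":0,"rz":6.7,"dx":0,"dy":-0.05,"dz":0,"jaw":-1},{"rx":0,"ry":0,"rz":6.7,"dx":0,"dy":-0.05,"dz":0,"jaw":-1},{"rx":0,"ry":0,"rz":6.7,"dx":0,"dy":-0.05,"dz":0,"jaw":-1}]' >/dev/null; python3 st.py
for i in 1 2 3; do python3 -m jog '[{"rx":0,"ry":0,"rz":0,"dx":0,"dy":0,"dz":-0.05,"jaw":-1},{"rx":0,"ry":0,"rz":0,"dx":0,"dy":0,"dz":-0.1,"jaw":-1},{"rx":0,"ry":0,"rz":0,"dx":0,"dy":0,"dz":-0.1,"jaw":-1}]' >/dev/null; python3 st.py; done
```

```text
[ 0.5373 -0.1465  0.1846] F [-0.6 -0.1  0.2] M [0.17 0.05 0.01] yaw 3.61
[ 0.5377 -0.1466  0.1835] F [-0.   0.8 -1.3] M [ 0.23 -0.04 -0.01] yaw 3.68
[ 0.5378 -0.1467  0.1819] F [ 1.7 -0.7 -3.8] M [ 0.35 -0.5  -0.03] yaw 3.7
[ 0.5376 -0.1467  0.1808] F [ 2.6  0.8 -7. ] M [ 0.34 -0.57 -0.03] yaw 3.71
```

```bash
for i in 1 2 3; do python3 -m jog '[{"rx":0,"ry":0,"rz":0,"dx":0.02,"dy":0,"dz":-0.05,"jaw":-1},{"rx":0,"ry":0,"rz":0,"dx":0.04,"dy":0,"dz":-0.1,"jaw":-1},{"rx":0,"ry":0,"rz":0,"dx":0.04,"dy":0,"dz":-0.1,"jaw":-1}]' >/dev/null; python3 st.py; done
```

```text
[ 0.5377 -0.1467  0.1801] F [ 1.8  1.8 -6.5] M [ 0.45 -0.45 -0.02] yaw 3.71
[ 0.538  -0.1467  0.1791] F [ 0.1  2.  -6.6] M [ 0.55 -0.31  0.03] yaw 3.71
[ 0.5384 -0.1466  0.1781] F [ 0.5  2.5 -6.2] M [ 0.75 -0.01 -0.  ] yaw 3.71
```

```bash
for i in 1 2 3; do python3 -m jog '[{"rx":0,"ry":0,"rz":0,"dx":0,"dy":0.02,"dz":-0.05,"jaw":-1},{"rx":0,"ry":0,"rz":0,"dx":0,"dy":0.03,"dz":-0.1,"jaw":-1},{"rx":0,"ry":0,"rz":0,"dx":0,"dy":0.03,"dz":-0.1,"jaw":-1}]' >/dev/null; python3 st.py; done
```

```text
[ 0.5385 -0.1466  0.1775] F [-0.8  2.  -5.1] M [0.7  0.22 0.02] yaw 3.7
[ 0.5386 -0.1465  0.1772] F [-3.3  1.3  2.6] M [ 0.62  0.89 -0.  ] yaw 3.69
[ 0.5387 -0.1465  0.177 ] F [-5.6  1.1  8. ] M [ 0.58  1.32 -0.04] yaw 3.69
```

```bash
for i in 1 2 3; do python3 -m jog '[{"rx":0,"ry":0,"rz":0,"dx":-0.02,"dy":0,"dz":-0.05,"jaw":-1},{"rx":0,"ry":0,"rz":0,"dx":-0.03,"dy":0,"dz":-0.1,"jaw":-1},{"rx":0,"ry":0,"rz":0,"dx":-0.03,"dy":0,"dz":-0.1,"jaw":-1}]' >/dev/null; python3 st.py; done
```

```text
[ 0.5386 -0.1465  0.1768] F [-6.8  1.2 11.7] M [0.72 1.54 0.01] yaw 3.68
[ 0.5386 -0.1465  0.1767] F [-6.7  2.6 16.5] M [0.82 1.73 0.01] yaw 3.68
[ 0.5386 -0.1466  0.1766] F [-7.4  1.3 20.9] M [0.94 2.01 0.  ] yaw 3.68
```

A solid stop. I'll relieve the push, tug up lightly to test the catch, and check in the side picture.

```bash
python3 -m jog '[{"rx":0,"ry":0,"rz":0,"dx":0,"dy":0,"dz":0.2,"jaw":-1},{"rx":0,"ry":0,"rz":0,"dx":0,"dy":0,"dz":0.4,"jaw":-1},{"rx":0,"ry":0,"rz":0,"dx":0,"dy":0,"dz":0.4,"jaw":-1}]' >/dev/null; python3 st.py
python3 -m jog '[{"rx":0,"ry":0,"rz":0,"dx":0,"dy":0,"dz":0.1,"jaw":-1},{"rx":0,"ry":0,"rz":0,"dx":0,"dy":0,"dz":0.1,"jaw":-1},{"rx":0,"ry":0,"rz":0,"dx":0,"dy":0,"dz":0.1,"jaw":-1}]' >/dev/null; python3 st.py
python3 - <<'E'
from h import *
img,*c=cam("side")
q=proj([[.5375,-.1455,.13]],*c)[0];x,y=q.astype(int)
cv2.imwrite("pics/s3.png",cv2.resize(img[y-45:y+45,x-60:x+60],(800,600),interpolation=cv2.INTER_CUBIC))
E
```

```text
[ 0.5383 -0.1465  0.1767] F [-1.9 -0.6  1.3] M [ 0.33  0.46 -0.04] yaw 3.69
[ 0.5383 -0.1465  0.1767] F [ 0.7 -1.6 -7.4] M [-0.11 -0.18 -0.07] yaw 3.69
```

View pics/s3.png

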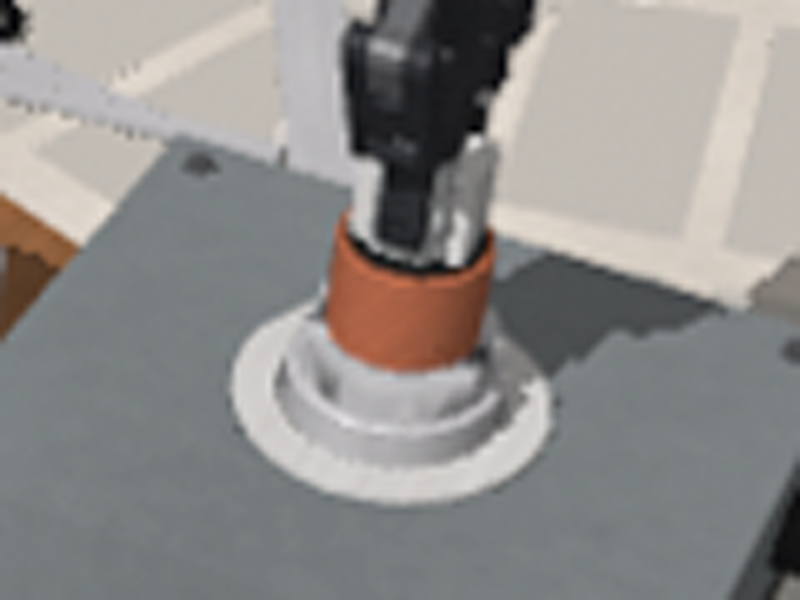

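The side view shows the flange flat on the nose at about (400,390) with the dogs in the slots. The tug moved nothing, so it has latched. I'll release and retreat.

```bash
python3 -m jog '[{"rx":0,"ry":0,"rz":0,"dx":0,"dy":0,"dz":-0.05,"jaw":-1},{"rx":0,"ry":0,"rz":0,"dx":0,"dy":0,"dz":-0.05,"jaw":-0.2},{"rx":0,"ry":0,"rz":0,"dx":0,"dy":0,"dz":-0.05,"jaw":0.2},{"rx":0,"ry":0,"rz":0,"dx":0,"dy":0,"dz":-0.05,"jaw":0.2},{"rx":0,"ry":0,"rz":0,"dx":0,"dy":0,"dz":-0.05,"jaw":0.2},{"rx":0,"ry":0,"rz":0,"dx":0,"dy":0,"dz":1,"jaw":0.2},{"rx":0,"ry":0,"rz":0,"dx":0,"dy":0,"dz":3,"jaw":0.2},{"rx":0,"ry":0,"rz":0,"dx":0,"dy":0,"dz":6,"jaw":0.2},{"rx":0,"ry":0,"rz":0,"dx":0,"dy":0,"dz":9,"jaw":0.2},{"rx":0,"ry":0,"rz":0,"dx":0,"dy":0,"dz":12,"jaw":0.2},{"rx":0,"ry":0,"rz":0,"dx":0,"dy":0,"dz":12,"jaw":0.2},{"rx":0,"ry":0,"rz":0,"dx":0,"dy":0,"dz":12,"jaw":0.2}]'
python3 - <<'E'
from h import *
img,*c=cam("side");cv2.imwrite("pics/s4.png",img)
E
```

```text
clock: 14.62
position: [0.5395, -0.1463, 0.3001]
ee_rot: [[-0.998, -0.065, 0.006], [-0.065, 0.998, -0.001], [-0.006, -0.002, -1.0]]
wrist_force: [-0.4, 0.3, -0.9]
gripper_width: 0.0511
gripper_force: 0.0
```

View pics/s4.png

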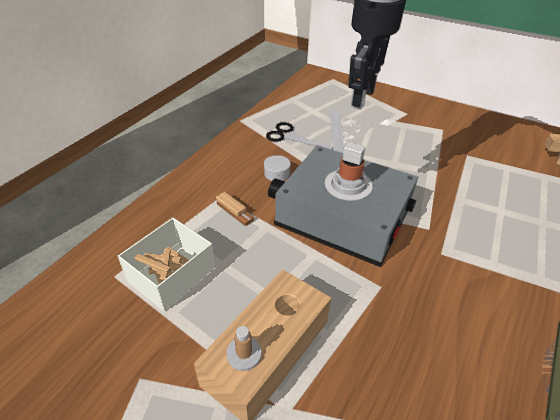

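The drum stands seated and upright in the spindle at about (350,172), the gripper is clear, and the other things have not moved.

```bash
python3 -c "from station import *; print(hand_in())"
```

```text
the job is handed in; nothing more can be done
None
```

The slotted drum is in the sander, pushed down to a solid stop and holding against a light upward tug; I let go of it, the other things look unmoved in the side view, and the job was handed in at about 15 s.

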